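Let the dried mushrooms out of the hopper and close its lid gently

TASK

Of the two hoppers on the packing table, use the one with the brown basket under its spout: with the closed fingertips on the middle of its lever paddle, press it all the way down so that the linked lid swings wide open, and keep it down until both mushrooms have slid out into the basket. Then ease the lever back up under the fingertips until the lid is fully shut, so that it does not slam, and move clear. Do not touch the lid, the mushrooms or the basket, and leave the other hopper and everything else as they are.

Things in the scene. Friction and masses are not known exactly. Their poses are not given: they have to be found in the camera images.
- hopper_a: The hopper that has the brown basket under its spout. Fixed aluminium box 112 (x) x 82 (y) x 185 mm high, foot 120 x 110 mm. Origin: centre of its underside, on the table; +x to the spout, -x to the lever. Inside, a slippery chute falls 38 degrees past the lid (at x = 60 mm) to a lip at x = 92, z = 58 mm; two mushrooms wait behind it. Place and side vary.
- hinge_a (a point): Middle of the horizontal hinge shaft of hopper a's lever and lid, at x = 63 mm, z = 170 mm of the hopper's frame. The shaft runs along the hopper's y.
- pad_a (a point): Centre of the upper face of hopper a's lever paddle: black ribbed plate 42 mm (along the lever) x 38 x 6 mm, 200 mm from the hinge on a steel arm along the hopper's +y side, beyond its -x side. About 240 mm above the table at rest (lever rising 0.35 rad to it), 104 mm fully down (dipping 0.35 rad); moves on an arc about the hinge. Nothing stands under it.
- lever_a (a joint): Angle of hopper a's lever and lid, one rigid piece: 0 rad is lever up, lid shut; 0.7 rad is the stop, lever fully down, lid wide open. A spring shuts it: 1 to 2 N on the paddle starts it, about 4 N holds it down. Let go, it slams shut at 2 rad/s or more; eased, it closes slower than 1 rad/s (0.2 m/s at the paddle) over the last half.
- lid_a_edge (a point): Middle of the free lower edge of hopper a's lid, a steel plate 88 mm wide x 86 mm x 4 mm that hangs from the hinge shaft and closes the spout. It is moved by the lever only, not touched.
- cap_a1_mid (a point): Centre of a dried mushroom cap (brown dome, 38 mm across, 16 mm high, about 15 g) that starts in hopper a, to be let out into the basket; not touched by the robot.
- cap_a2_mid (a point): Centre of a dried mushroom cap (brown dome, 38 mm across, 16 mm high, about 15 g) that starts in hopper a, to be let out into the basket; not touched by the robot.
- hopper_b: The other, identical hopper, with no basket under its spout; leave it alone. Fixed aluminium box 112 (x) x 82 (y) x 185 mm high, foot 120 x 110 mm. Origin: centre of its underside, on the table; +x to the spout, -x to the lever. Inside, a slippery chute falls 38 degrees past the lid (at x = 60 mm) to a lip at x = 92, z = 58 mm; two mushrooms wait behind it. Place and side vary.
- hinge_b (a point): Middle of the horizontal hinge shaft of hopper b's lever and lid, at x = 63 mm, z = 170 mm of the hopper's frame. The shaft runs along the hopper's y.
- pad_b (a point): Centre of the upper face of hopper b's lever paddle: black ribbed plate 42 mm (along the lever) x 38 x 6 mm, 200 mm from the hinge on a steel arm along the hopper's +y side, beyond its -x side. About 240 mm above the table at rest (lever rising 0.35 rad to it), 104 mm fully down (dipping 0.35 rad); moves on an arc about the hinge. Nothing stands under it.
- lever_b (a joint): Angle of hopper b's lever and lid, one rigid piece: 0 rad is lever up, lid shut; 0.7 rad is the stop, lever fully down, lid wide open. A spring shuts it: 1 to 2 N on the paddle starts it, about 4 N holds it down. Let go, it slams shut at 2 rad/s or more; eased, it closes slower than 1 rad/s (0.2 m/s at the paddle) over the last half.
- lid_b_edge (a point): Middle of the free lower edge of hopper b's lid, a steel plate 88 mm wide x 86 mm x 4 mm that hangs from the hinge shaft and closes the spout. It is moved by the lever only, not touched.
- cap_b1_mid (a point): Centre of a dried mushroom cap (brown dome, 38 mm across, 16 mm high, about 15 g) that starts in hopper b; it stays there.
- cap_b2_mid (a point): Centre of a dried mushroom cap (brown dome, 38 mm across, 16 mm high, about 15 g) that starts in hopper b; it stays there.
- basket: Brown perforated basket, loose, 150 mm (x) x 150 mm (y) x 45 mm high, walls and floor 4 mm; origin: centre of the underside. It stands on the table under the spout of hopper a, about 158 mm from that hopper's centre; it stays put and is not touched.
- punnet: White plastic punnet 100 x 80 x 40 mm, loose, between the levers; a bystander, left alone. Origin: centre of the underside.
- punnet2: White plastic punnet 130 x 90 x 45 mm, loose, on the left; a bystander, left alone. Origin: centre of the underside.
- jar: Glass jar with a steel cap, 58 mm diameter, 100 mm high, loose, between the hoppers; a bystander, left alone. Origin: centre of the underside.
- stray_cap: Dried mushroom cap lying on the table on the left, 38 mm across; a bystander, left alone. Origin: centre of the underside.
- brush: Hand brush 200 mm long, lying on the right; a bystander, left alone. Origin: about its middle, on the table.
- cap_a1: The same mushroom as cap_a1_mid; origin at the centre of its flat underside.
- cap_a2: The same mushroom as cap_a2_mid; origin at the centre of its flat underside.
- cap_b1: The same mushroom as cap_b1_mid; origin at the centre of its flat underside.
- cap_b2: The same mushroom as cap_b2_mid; origin at the centre of its flat underside.
There are look-alikes about, which are no part of the job. Leave any green look-alike of the basket alone.

How it is judged (in metres and radians):
On the way:
1. the lever of the basket's hopper is pressed down and its lid wide open (over 0.6 of 0.7 rad), by fingertips on the middle of the paddle (grasp point within 25 mm of the paddle centre, seen from above) (value of joint lever_a above 0.6 rad and horizontal distance between the grasp point and pad_a below 0.025 m), for 0.3 s.
At the end, for the whole second after the job is handed in: Both mushrooms of the basket's hopper lie inside the basket, its lid is shut (within 0.04 rad), the basket is within 20 mm of where it stood, and the other hopper is shut with its mushrooms still in it (x of cap_a1_mid in the frame of basket between -0.073 and 0.073 m and y of cap_a1_mid in the frame of basket between -0.073 and 0.073 m and z of each of cap_a1_mid, cap_a2_mid in the frame of basket below 0.045 m and x of cap_a2_mid in the frame of basket between -0.073 and 0.073 m and y of cap_a2_mid in the frame of basket between -0.073 and 0.073 m and x of each of cap_b1_mid, cap_b2_mid in the frame of hopper_b below 0.07 m and height (world z) of each of cap_b1_mid, cap_b2_mid above 0.08 m and value of joint each of lever_a, lever_b below 0.04 rad and linear speed of basket below 0.02 m/s and distance of basket from where it was at the start of the episode below 0.02 m); the robot touches nothing.
It fails at once if the lid slams: it closes faster than 1.2 rad/s while less than half open (under 0.35 rad) (value of joint lever_a below 0.35 rad and velocity of joint lever_a below -1.2 rad/s).
It fails at once if the other hopper's lever is moved by more than 0.1 rad (value of joint lever_b above 0.1 rad).
It fails at once if the robot touches a lid (contact force between any of the fingers, the arm and lever_a_c0 above 0.5 N or contact force between any of the fingers, the arm and lever_b_c0 above 0.5 N).
It fails at once if the robot touches or lifts a mushroom or the basket, or the basket shifts by more than 30 mm (contact force between any of the fingers, the arm and cap_a1 above 0.3 N or contact force between any of the fingers, the arm and cap_a2 above 0.3 N or contact force between any of the fingers, the arm and cap_b1 above 0.3 N or contact force between any of the fingers, the arm and cap_b2 above 0.3 N or contact force between any of the fingers, the arm and basket above 0.5 N or distance of basket from where it was at the start of the episode above 0.03 m).
It fails at once if a bystander is lifted or shoved by more than 25 mm (distance of any of punnet, punnet2, jar, stray_cap, brush from where it was at the start of the episode above 0.025 m).
It also fails if it takes over 51 s, if anything falls off the work surface, if the arm or the gripper's body presses on something with over 40 N, if the wrist force passes 120 N, or if a joint passes its speed limit or range.

ROBOT

A 6-joint arm with a two-finger parallel gripper is mounted at the origin on the work surface. World frame = base frame: x ahead of the robot, y to its left, z up, the work surface at z = 0. Lengths are in m, angles in degrees, forces in N, time in s.
With the tool pointing down it reaches from about 0.25 to 0.725 m from the base axis. Payload 9.7 kg.
Tool frame: the origin (TCP) lies at the very end of the fingers, on their centre line; the grasp point (between the pads) lies 19 mm behind it; z points along the fingers, y is the direction in which the jaws open and shut (so a half turn about z gives the same grasp; the last joint's range is limited). The gripper opens to 85 mm and grips with 20 to 120 N. Pads are 22 mm wide; open, the fingers measure 114 mm over their backs; the gripper's body (76 mm by 85 mm) begins 54 mm behind the grasp point. The pads swing forward as they close: fully open they stand 13 mm farther back than shut.
Start: joints at [-74.141, 4.979, 10.078, 95.1, 0, 90], TCP at [0.15, -0.529, 0.231] pointing down, gripper open.
Joint ranges: [-179.16, 179.16], [-48.56, 103.87], [-65.8, 70.77], [-126.05, 130.52], [-82.76, 87.17], [-180, 180]. Speed limits (degrees/s): [127.2, 127.2, 147.25, 180, 180, 180].

INTERFACE

Orientations are given as [roll, pitch, yaw] about the fixed x, y, z axes, in that order (R = Rz(yaw) Ry(pitch) Rx(roll)).
In Python, from workcell import bot gives the robot as it stands. The module is installed in compiled form; this text tells all that it offers.
- The arm moves only by the tool step_arm, never from a script. Its arguments are lists of equal length, an entry for each row: "dr": the turn, a rotation vector about the tool's x, y, z in rad, a list of three; "xyz": the shift along the tool's x, y, z in units of 40 mm (1.0 is 40 mm), a list of three; "gripper": the opening, from 0 (shut) to 1 (fully open). In form: {"dr": [[wx, wy, wz], ...], "xyz": [[x, y, z], ...], "gripper": [gripper, ...]}. A call has exactly 8 rows; each row is the pose to reach, as a shift and turn from the pose commanded when the call began, along the tool's axes at that moment; what a row does not reach only later rows make up. A row lasts 1/10 s, in which the tool goes at most 50 mm and 8.59 degrees, less where a joint would pass 70% of its speed; a pose out of reach is approached as far as the arm can. A call with a gripper value outside its range is refused whole. The fingers move at their own pace and stop on an object; "squeeze" is the grip in N (left out, the last holds). Time passes only in rows, so rows that repeat a pose let the fingers close, or fill a call up. It gives the time, the measured TCP pose, the force and the opening at its end, in the units of the state.
- bot.get_obs(): the state, without advancing time (a new reading comes with each control period).
- bot.camera(name): name is "side" or "top" or "wrist"; returns a dict with "image" (480x640x3 uint8, red, green, blue), "camera_matrix" (3x3 intrinsics, pixels), "k1" (the pictures are not rectified: a ray, as slopes to the right and down, at radius r is drawn at 1 + k1 r^2 times it, then the intrinsics apply), "R" (3x3) and "t" (3): a world point X has camera coordinates R X + t. Camera axes: x right, y down, z forward; pixel columns grow to the right and rows downward; lengths in m; the calibration is good to about 2 mm. A picture is of the moment at which its call begins. There is no depth.
- bot.job_done(): hands the job in, once; it reports no verdict.
Trained networks look in a picture, given as the dict that the camera call returned (one of the last four; its "shot" number tells which), for a name from the list of things; names that differ only in an ending like _2 or _b are one class to them, and where a whole thing is asked for, a point or a joint stands for the part that bears it (a point fixed in the world has none). Each returns a list of dicts, best first, with "p" (0 to 1); they miss things now and then, are a little off and sometimes report something else, mostly with a low value. They report only what shows in the picture. A call takes as long as a camera call. They do not tell look-alikes from the thing itself.
- bot.regions_of(picture, thing): "region" (480x640 bool, what is visible of it) and "box" ([centre column, centre row, width, height] in pixels, round what is visible of it).
The state is a dict: "time": time; "q": joint angles; "qd": joint speeds; "joint_efforts": joint torques, N m; "ee_pos": TCP position; "tcp_rot": TCP orientation; "wrist_force": force on the tool from outside, world axes, zero at the start; "torque": the same for the moment, N m; "opening": finger opening in m.
Only numpy, scipy, OpenCV 4.12 (cv2) and the standard library are available. Lean on these libraries where they do the work, as an engineer would, in place of code of your own. Each camera call takes 0.05 s, during which the arm holds its last target.

## Working session

There is one attempt and no reset: what is moved stays moved. The work goes in short steps, Python scripts to look and compute and a tool call to move; the robot and the scene stay as the last step left them, time stands still between calls to the robot, and variables do not carry over. Pictures are saved under pics/ and viewed, and the job is handed in when it is done.

Besides the shell and the picture viewer there is one more tool, called after "Call:" as name(argument=value, ...) on one line, values as JSON. step_arm: Moves the arm, as the interface text tells. Its arguments: {"type":"object","properties":{"dr":{"type":"array"},"xyz":{"type":"array"},"gripper":{"type":"array"},"squeeze":{"type":"number"}},"required":["dr","xyz","gripper"]}

```bash
mkdir -p pics
cat > h.py <<'E'
import numpy as np, cv2
from workcell import bot
def save(n,p): cv2.imwrite('pics/%s.png'%n, p['image'][:,:,::-1])
E
python3 - <<'E'
from h import *
import pickle
o=bot.get_obs(); print(o['time'],o['ee_pos'],o['tcp_rot'],o['wrist_force'],o['opening'])
d={}
for n in ['side','top']:
    p=bot.camera(n); save(n+'0',p); d[n]=p
    print(n,p['camera_matrix'].tolist(),p['k1'],np.round(p['R'],3).tolist(),np.round(p['t'],3).tolist())
    for th in ['hopper_a','pad_a','basket','lid_a_edge']:
        for r in bot.regions_of(p,th): print(th,np.round(r['box'],1),round(r['p'],2))
pickle.dump(d,open('d0.pkl','wb'))
E
```

```text
0.0 [ 0.15025257 -0.52884697  0.23057235] [-1.79923742e+02 -1.74402739e-03  1.58595920e+01] [ 0.04454105 -0.36696869  0.35508438] 0.08521744341351614
side [[445.596343226782, 0.0, 324.10027153723615], [0.0, 445.596343226782, 235.5870847382464], [0.0, 0.0, 1.0]] -0.041989312815035665 [[-0.808, -0.589, -0.002], [-0.362, 0.499, -0.787], [0.465, -0.636, -0.616]] [0.411, 0.303, 1.106]
hopper_a [259.9 283.2  86.4  86.7] 0.68
pad_a [261.5 264.6  86.7  32.6] 0.9
pad_a [364.1 201.6  75.6  32.9] 0.75
basket [422.  247.1  31.7  41.8] 0.85
basket [363.8 217.6  78.2  73.1] 0.66
basket [254.3 236.8  54.2  34.6] 0.57
lid_a_edge [364.4 201.2  72.5  36.7] 0.65
top [[465.4432176722399, 0.0, 325.657542530953], [0.0, 465.4432176722399, 237.65930819959792], [0.0, 0.0, 1.0]] 0.014431146156932301 [[-0.011, -1.0, -0.008], [-0.993, 0.012, -0.116], [0.116, 0.007, -0.993]] [-0.01, 0.54, 1.244]
hopper_a [397.4 244.5  49.5  87.8] 0.65
hopper_a [239.7 227.5  61.8  85.4] 0.61
pad_a [400.5 244.6  45.8  88. ] 0.89
pad_a [231.4 227.   40.5  85.6] 0.57
basket [311.3 157.2  75.6  75.3] 0.97
basket [427.3 340.1  57.2  62.9] 0.7
basket [388.4 178.1  65.9  60.9] 0.58
lid_a_edge [401.9 244.8  44.9  88.3] 0.59
```

View pics/top0.png

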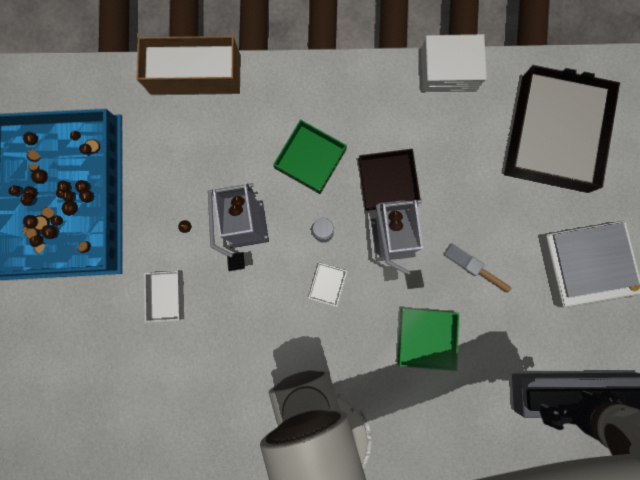

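View pics/side0.png

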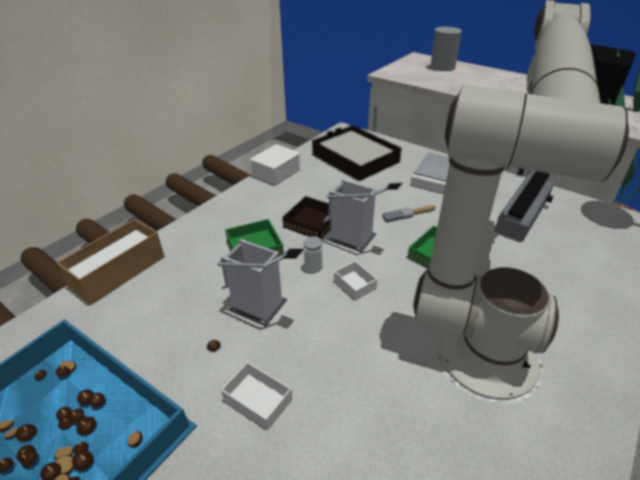

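Run:
```python
import pickle,cv2,numpy as np
d=pickle.load(open('d0.pkl','rb'))
a=d['top']['image'][140:300,340:460]; b=d['side']['image'][160:280,270:430]
cv2.imwrite('pics/c1.png',cv2.resize(a[:,:,::-1],None,fx=3.75,fy=3.75,interpolation=2))
cv2.imwrite('pics/c2.png',cv2.resize(b[:,:,::-1],None,fx=5,fy=5,interpolation=2)[:600])
```

```text
(no output)
```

View pics/c1.png

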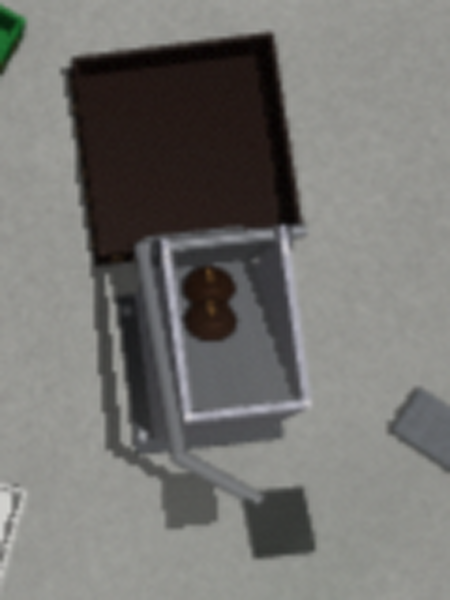

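View pics/c2.png

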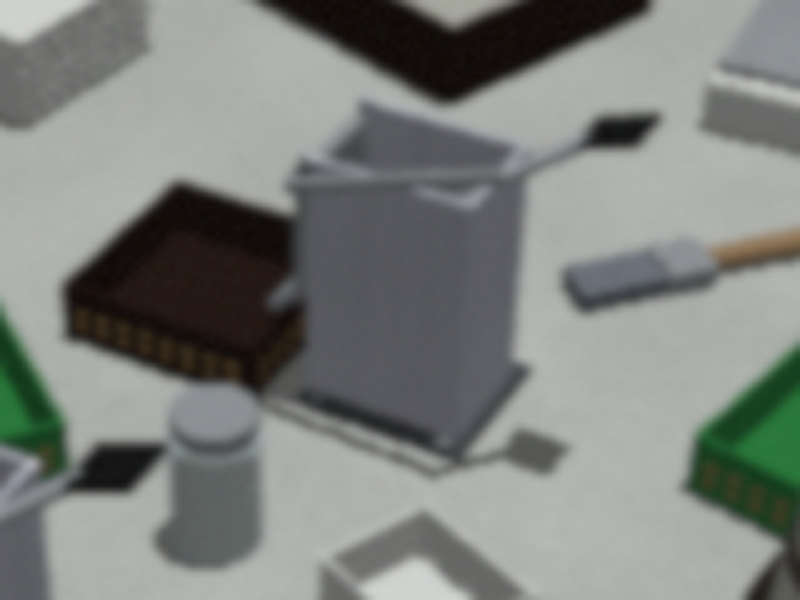

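```bash
cat >> h.py <<'E'
def ray(p,u,v):
    K=p['camera_matrix']; x=np.array([(u-K[0,2])/K[0,0],(v-K[1,2])/K[1,1]])
    s=x.copy()
    for _ in range(20): s=x/(1+p['k1']*(s@s))
    R=np.array(p['R']);t=np.array(p['t'])
    c=-R.T@t; d=R.T@np.array([s[0],s[1],1.]); return c,d/np.linalg.norm(d)
def atz(p,u,v,z):
    c,d=ray(p,u,v); return c+d*(z-c[2])/d[2]
def tri(rs):
    A=sum(np.eye(3)-np.outer(d,d) for c,d in rs); b=sum((np.eye(3)-np.outer(d,d))@c for c,d in rs)
    X=np.linalg.solve(A,b); return X,[np.linalg.norm(np.cross(X-c,d)) for c,d in rs]
def proj(p,X):
    R=np.array(p['R']);t=np.array(p['t']);c=R@X+t;s=c[:2]/c[2];s=s*(1+p['k1']*(s@s));K=p['camera_matrix'];return np.array([K[0,0]*s[0]+K[0,2],K[1,1]*s[1]+K[1,2]])
E
python3 - <<'E'
from h import *
import pickle
d=pickle.load(open('d0.pkl','rb'));T=d['top'];S=d['side']
print(tri([ray(T,414.5,279.1),ray(S,394.4,186.2)]), atz(T,414.5,279.1,.24))
c=[(160,240),(297,228),(310,405),(185,418)]
P=[atz(T,340+u/3.75,140+v/3.75,.185) for u,v in c]; print(np.round(P,3)); P=np.array(P); print(np.linalg.norm(P-np.roll(P,-1,0),axis=1))
c=[(246,495),(303,487),(314,548),(255,557)]
P=[atz(T,340+u/3.75,140+v/3.75,.24) for u,v in c]; print(np.round(P,3))
# basket rim corners
c=[(68,62),(272,33),(303,228),(97,264)]
P=[atz(T,340+u/3.75,140+v/3.75,.045) for u,v in c]; print(np.round(P,3))
E
```

```text
(array([ 0.41703058, -0.21939231,  0.23631083]), [np.float64(0.0019202614259284706), np.float64(0.0019202614259285608)]) [ 0.41862728 -0.21780417  0.24      ]
[[ 0.602 -0.157  0.185]
 [ 0.609 -0.246  0.185]
 [ 0.494 -0.25   0.185]
 [ 0.487 -0.17   0.185]]
[0.0889275  0.11512226 0.08032295 0.11645048]
[[ 0.435 -0.198  0.24 ]
 [ 0.439 -0.233  0.24 ]
 [ 0.403 -0.238  0.24 ]
 [ 0.398 -0.202  0.24 ]]
[[ 0.763 -0.109  0.045]
 [ 0.783 -0.26   0.045]
 [ 0.636 -0.278  0.045]
 [ 0.612 -0.127  0.045]]
```

Call:
step_arm(dr=[[0, 0, 0], [0, 0, 0], [0, 0, 0.03], [0, 0, 0.06], [0, 0, 0.1], [0, 0, 0.13], [0, 0, 0.16], [0, 0, 0.19]], xyz=[[0, 0, -0.8], [0, 0, -1.7], [0.85, -0.55, -2], [1.8, -1.2, -2], [2.8, -1.8, -2], [3.8, -2.5, -2], [4.8, -3.1, -2], [5.8, -3.8, -2]], gripper=[0, 0, 0, 0, 0, 0, 0, 0], squeeze=20)

```text
time: 1.3
ee_pos: [0.3328, -0.318, 0.3114]
tcp_rot: [180.0, -0.0, 4.9]
wrist_force: [0.6, 0.2, 0.1]
opening: 0.0005
```

Call:
step_arm(dr=[[0, 0, 0], [0, 0, 0], [0, 0, 0], [0, 0, 0], [0, 0, 0], [0, 0, 0], [0, 0, 0], [0, 0, 0]], xyz=[[0.5, -0.5, 0], [1.1, -1.1, 0], [1.7, -1.7, 0], [2.2, -2.2, 0], [2.33, -2.3, 0], [2.33, -2.3, 0.5], [2.33, -2.3, 0.9], [2.33, -2.3, 0.9]], gripper=[0, 0, 0, 0, 0, 0, 0, 0])

```text
time: 2.1
ee_pos: [0.4161, -0.2198, 0.2735]
tcp_rot: [-179.9, 0.1, 5.0]
wrist_force: [-0.1, 0.6, 0.1]
opening: -0.0
```

Run:
```python
from h import *
o=bot.get_obs(); print(o['time'],o['ee_pos'],o['tcp_rot'],o['wrist_force'],o['q'])
p=bot.camera('side');save('s1',p); q=bot.camera('wrist'); save('w1',q)
t=bot.camera('top');save('t1',t)
print(proj(p,o['ee_pos']),proj(q,o['ee_pos']),proj(t,o['ee_pos']))
g=np.hstack([cv2.resize(p['image'][140:260,300:460],None,fx=2.5,fy=2.5),cv2.resize(t['image'][180:300,340:500],None,fx=2.5,fy=2.5)])
cv2.imwrite('pics/g1.png',g[:,:,::-1])
```

```text
2.1 [ 0.41605546 -0.21975903  0.27350255] [-1.79920855e+02  1.44191938e-01  4.96732086e+00] [-0.12304911  0.64270336  0.11270251] [-2.78358346e+01 -4.54543436e+00  5.27092034e+00  9.99804304e+01
 -1.15922477e-02  1.47196961e+02]
[395.30522768 175.10363989] [314.06573936 314.86784944] [418.21014397 279.84449632]
```

View pics/g1.png

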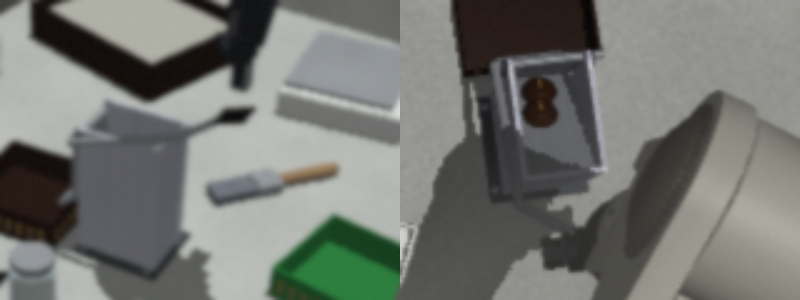

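View pics/w1.png

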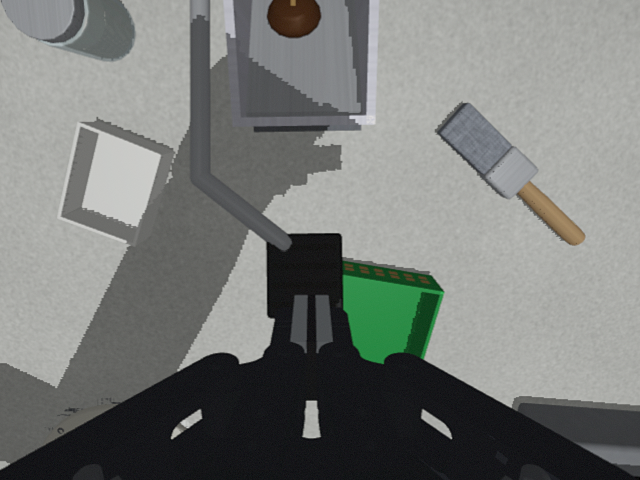

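Run:
```python
from h import *
q=bot.camera('wrist')
for u,v,z in [(268,235,.233),(341,235,.233),(305,235,.233),(267,317,.247)]: print(np.round(atz(q,u,v,z),4))
g=cv2.resize(q['image'][215:355,230:390],None,fx=4,fy=4).astype(float); g=np.clip(g*2.5,0,255)
cv2.imwrite('pics/g2.png',g[:,:,::-1].astype('uint8'))
```

```text
[ 0.4367 -0.1953  0.233 ]
[ 0.4399 -0.2318  0.233 ]
[ 0.4383 -0.2138  0.233 ]
[ 0.3985 -0.1983  0.247 ]
```

View pics/g2.png

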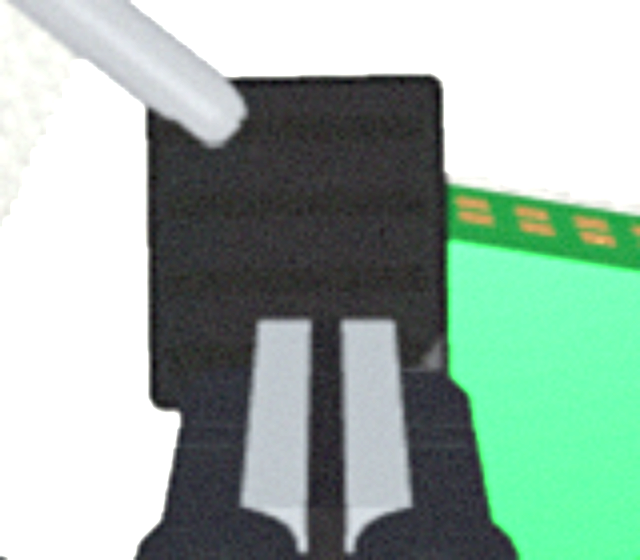

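Call:
step_arm(dr=[[0, 0, 0], [0, 0, 0], [0, 0, 0], [0, 0, 0], [0, 0, 0], [0, 0, 0], [0, 0, 0], [0, 0, 0]], xyz=[[0, 0, 0.2], [0, 0, 0.45], [0, 0, 0.7], [-0.04, 0, 0.9], [-0.11, 0, 1.15], [-0.17, 0, 1.4], [-0.22, 0, 1.65], [-0.26, 0, 1.9]], gripper=[0, 0, 0, 0, 0, 0, 0, 0])

```text
time: 3.1
ee_pos: [0.4061, -0.2207, 0.1985]
tcp_rot: [180.0, 0.0, 5.0]
wrist_force: [-1.3, -1.1, 3.2]
opening: -0.0005
```

Run:
```python
from h import *
o=bot.get_obs(); print(o['time'],o['ee_pos'],o['tcp_rot'],o['wrist_force'])
q=bot.camera('wrist'); p=bot.camera('side')
g=np.hstack([cv2.resize(q['image'][100:400,130:480],(400,343)),cv2.resize(p['image'][140:260,300:440],(400,343))])
cv2.imwrite('pics/g3.png',g[:,:,::-1])
```

```text
3.1 [ 0.40610677 -0.2206507   0.19849638] [1.79993545e+02 5.09460777e-03 4.96587843e+00] [-1.27413384 -1.0988569   3.18341495]
```

View pics/g3.png

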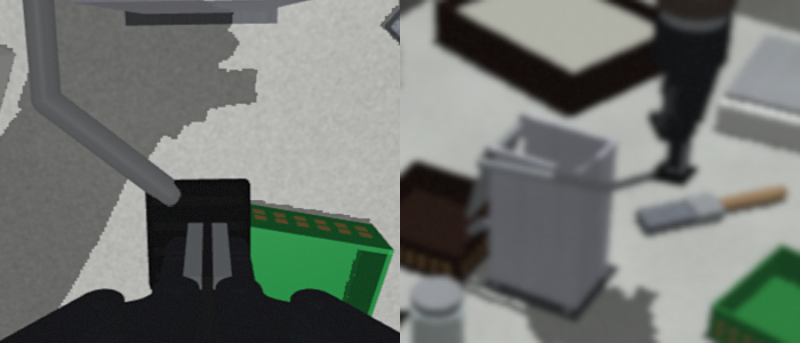

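Call:
step_arm(dr=[[0, 0, 0], [0, 0, 0], [0, 0, 0], [0, 0, 0], [0, 0, 0], [0, 0, 0], [0, 0, 0], [0, 0, 0]], xyz=[[-0.03, 0, 0.3], [-0.04, 0, 0.6], [-0.04, 0, 0.9], [-0.01, 0, 1.2], [0.03, 0, 1.5], [0.09, 0, 1.8], [0.17, 0, 2.1], [0.22, 0, 2.25]], gripper=[0, 0, 0, 0, 0, 0, 0, 0])

```text
time: 4.0
ee_pos: [0.4152, -0.2198, 0.1078]
tcp_rot: [-180.0, 0.1, 5.0]
wrist_force: [-4.1, -1.7, 3.8]
opening: -0.0001
```

Run:
```python
from h import *
o=bot.get_obs(); print(o['time'],o['ee_pos'],o['tcp_rot'],o['wrist_force'])
q=bot.camera('wrist'); p=bot.camera('side')
g=np.hstack([cv2.resize(q['image'][100:400,130:480],(400,343)),cv2.resize(p['image'][140:260,300:440],(400,343))])
cv2.imwrite('pics/g4.png',g[:,:,::-1])
```

```text
4.0 [ 0.41520063 -0.21976283  0.10779568] [-1.79979950e+02  5.81616202e-02  4.97300767e+00] [-4.11491396 -1.70595068  3.82479462]
```

View pics/g4.png

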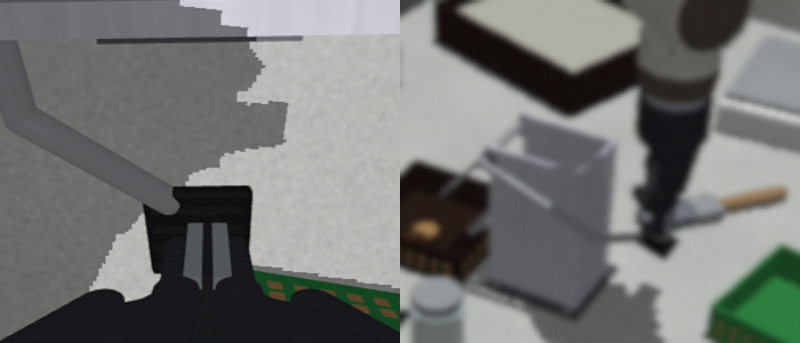

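Call:
step_arm(dr=[[0, 0, 0], [0, 0, 0], [0, 0, 0], [0, 0, 0], [0, 0, 0], [0, 0, 0], [0, 0, 0], [0, 0, 0]], xyz=[[0.02, 0, 0.03], [0.03, 0, 0.06], [0.03, 0, 0.08], [0.03, 0, 0.08], [0.03, 0, 0.08], [0.03, 0, 0.08], [0.03, 0, 0.08], [0.03, 0, 0.08]], gripper=[0, 0, 0, 0, 0, 0, 0, 0])

```text
time: 4.9
ee_pos: [0.4165, -0.2197, 0.1063]
tcp_rot: [-180.0, -0.0, 5.0]
wrist_force: [-3.5, 0.9, 5.5]
opening: -0.0001
```

Run:
```python
from h import *
o=bot.get_obs(); print(o['time'],o['ee_pos'],o['tcp_rot'],o['wrist_force'])
t=bot.camera('top'); p=bot.camera('side')
for r in bot.regions_of(t,'cap_a1'): print(np.round(r['box'],0),r['p'])
g=np.hstack([cv2.resize(t['image'][130:290,340:480],(400,457)),cv2.resize(p['image'][170:290,270:375],(400,457))])
cv2.imwrite('pics/g5.png',g[:,:,::-1])
```

```text
4.9 [ 0.41652688 -0.21967577  0.1063129 ] [-1.79996442e+02 -2.32948910e-02  4.97863703e+00] [-3.49230002  0.87975187  5.47141447]
[369. 184.  11.   8.] 0.44
```

View pics/g5.png

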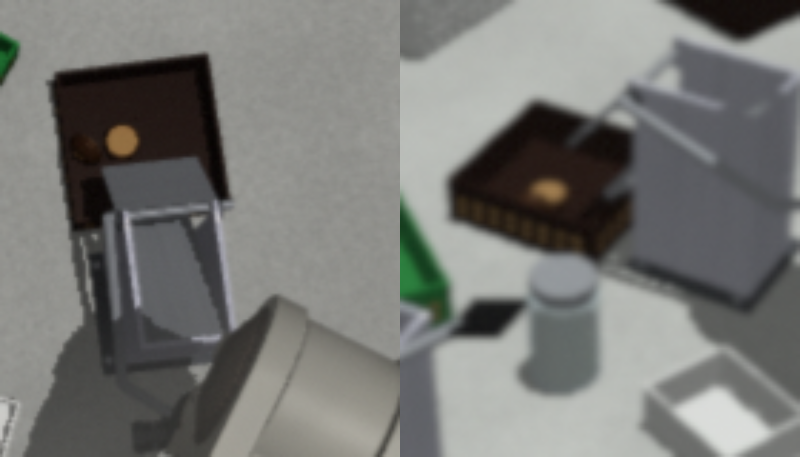

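Call:
step_arm(dr=[[0, 0, 0], [0, 0, 0], [0, 0, 0], [0, 0, 0], [0, 0, 0], [0, 0, 0], [0, 0, 0], [0, 0, 0]], xyz=[[-0.02, 0, -0.08], [-0.06, 0, -0.18], [-0.1, 0, -0.3], [-0.13, 0, -0.42], [-0.16, 0, -0.54], [-0.19, 0, -0.66], [-0.22, 0, -0.78], [-0.24, 0, -0.9]], gripper=[0, 0, 0, 0, 0, 0, 0, 0])

```text
time: 5.85
ee_pos: [0.4071, -0.2207, 0.1427]
tcp_rot: [180.0, -0.1, 5.0]
wrist_force: [2.4, 0.5, 4.1]
opening: 0.0004
```

Call:
step_arm(dr=[[0, 0, 0], [0, 0, 0], [0, 0, 0], [0, 0, 0], [0, 0, 0], [0, 0, 0], [0, 0, 0], [0, 0, 0]], xyz=[[-0.02, 0, -0.12], [-0.03, 0, -0.24], [-0.05, 0, -0.36], [-0.06, 0, -0.48], [-0.06, 0, -0.6], [-0.06, 0, -0.72], [-0.06, 0, -0.84], [-0.05, 0, -0.96]], gripper=[0, 0, 0, 0, 0, 0, 0, 0])

```text
time: 6.65
ee_pos: [0.4046, -0.2208, 0.1808]
tcp_rot: [180.0, 0.0, 5.0]
wrist_force: [-0.9, -2.2, 3.0]
opening: 0.0002
```

Call:
step_arm(dr=[[0, 0, 0], [0, 0, 0], [0, 0, 0], [0, 0, 0], [0, 0, 0], [0, 0, 0], [0, 0, 0], [0, 0, 0]], xyz=[[0.01, 0, -0.12], [0.02, 0, -0.24], [0.03, 0, -0.36], [0.05, 0, -0.48], [0.07, 0, -0.6], [0.09, 0, -0.72], [0.12, 0, -0.84], [0.15, 0, -0.96]], gripper=[0, 0, 0, 0, 0, 0, 0, 0])

```text
time: 7.45
ee_pos: [0.4109, -0.2201, 0.2193]
tcp_rot: [-180.0, 0.0, 5.0]
wrist_force: [-0.7, 0.2, 1.5]
opening: 0.0003
```

Call:
step_arm(dr=[[0, 0, 0], [0, 0, 0], [0, 0, 0], [0, 0, 0], [0, 0, 0], [0, 0, 0], [0, 0, 0], [0, 0, 0]], xyz=[[0.02, 0, -0.08], [0.05, 0, -0.16], [0.07, 0, -0.24], [0.1, 0, -0.32], [0.12, 0, -0.4], [0.15, 0, -0.48], [0.17, 0, -0.56], [0.19, 0, -0.64]], gripper=[0, 0, 0, 0, 0, 0, 0, 0])

```text
time: 8.25
ee_pos: [0.4187, -0.2196, 0.2447]
tcp_rot: [180.0, -0.0, 5.0]
wrist_force: [2.0, 0.4, 1.5]
opening: -0.0001
```

Call:
step_arm(dr=[[0, 0, 0], [0, 0, 0], [0, 0, 0], [0, 0, 0], [0, 0, 0], [0, 0, 0], [0, 0, 0], [0, 0, 0]], xyz=[[0, 0, -0.06], [0, 0, -0.12], [0, 0, -0.18], [0, 0, -0.25], [0, 0, -0.35], [0, 0, -0.5], [0, 0, -0.8], [0, 0, -1.2]], gripper=[0, 0, 0, 0, 0, 0, 0, 0])

```text
time: 9.05
ee_pos: [0.4182, -0.2195, 0.2928]
tcp_rot: [-180.0, 0.0, 5.0]
wrist_force: [0.4, -0.2, 0.6]
opening: -0.0003
```

Run:
```python
from h import *
o=bot.get_obs(); print(o['time'],o['ee_pos'],o['tcp_rot'],o['wrist_force'])
q=bot.camera('wrist'); p=bot.camera('side')
g=np.hstack([cv2.resize(q['image'][100:400,130:480],(400,343)),cv2.resize(p['image'][140:260,300:440],(400,343))])
cv2.imwrite('pics/g6.png',g[:,:,::-1])
```

```text
9.05 [ 0.41821106 -0.21947266  0.29283721] [-1.79976830e+02  3.55265928e-02  4.97503118e+00] [ 0.37699991 -0.16385421  0.63186701]
```

View pics/g6.png

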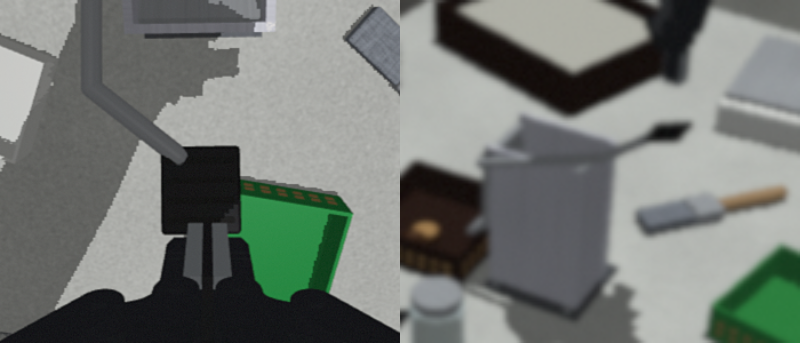

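Call:
step_arm(dr=[[0, 0, 0], [0, 0, 0], [0, 0, 0], [0, 0, 0], [0, 0, 0], [0, 0, 0], [0, 0, 0], [0, 0, 0]], xyz=[[0, 0, -0.5], [-0.5, 0.5, -0.5], [-1, 1, -0.5], [-1.5, 1.5, -0.5], [-2, 2, -0.5], [-2.3, 2.5, -0.5], [-2.5, 2.8, -0.5], [-2.5, 2.8, -0.5]], gripper=[0, 0, 0, 0, 0, 0, 0, 0])

```text
time: 9.95
ee_pos: [0.3279, -0.3408, 0.3119]
tcp_rot: [-180.0, 0.0, 4.9]
wrist_force: [0.5, -0.6, -0.5]
opening: 0.0001
```

Run:
```python
from h import *
import pickle
d=pickle.load(open('d0.pkl','rb'))
t=bot.camera('top'); p=bot.camera('side')
g=np.hstack([cv2.resize(t['image'][140:300,340:480],(400,457),interpolation=2),cv2.resize(d['top']['image'][140:300,340:480],(400,457),interpolation=2)])
cv2.imwrite('pics/g7.png',g[:,:,::-1])
g=np.hstack([cv2.resize(p['image'][160:300,270:410],(400,400),interpolation=2),cv2.resize(d['side']['image'][160:300,270:410],(400,400),interpolation=2)])
cv2.imwrite('pics/g8.png',g[:,:,::-1])
# mushroom positions in basket frame
for u,v in [(122,140),(85,150)]: print(atz(t,340+u*.35,130+v*.35,.015))
```

```text
[ 0.70601042 -0.17881412  0.015     ]
[ 0.6964605 -0.142192   0.015    ]
```

View pics/g7.png

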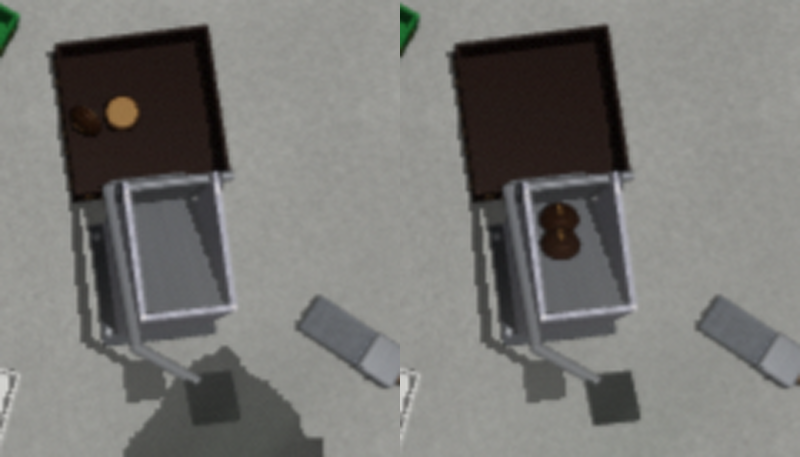

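View pics/g8.png

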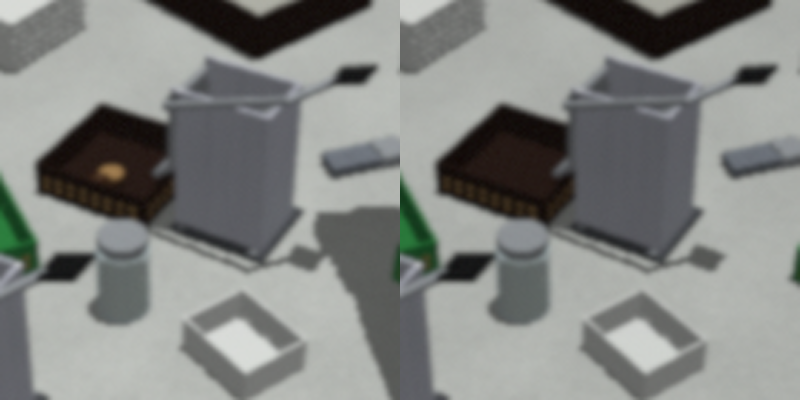

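```bash
python3 -c "
from workcell import bot
o=bot.get_obs();print(o['time'],o['wrist_force']);print(bot.job_done())"
```

```text
10.05 [-0.21490336 -0.35989163  0.86431857]
the job is handed in; nothing more can be done
None
```

I emptied the hopper with the brown basket, eased its lid shut and handed the job in at 10.05 s. The hand-in gives no verdict, so what follows comes from my own checks.

- **Pressing:** With the closed fingertips near the middle of the paddle, I pressed the lever down to about its stop. I held it there for about 0.9 s. The wrist force peaked at about 5.5 N in the readings I took. I judged the lever angle from the fingertip height, since the joint itself can't be read.
- **Closing:** I raised the lever at about 0.05 m/s, slowing towards the end, then lifted off and moved clear.
- **Last pictures:** The lever and the basket look just as they did at the start, and the hopper is empty. Both mushrooms are in the basket, one upside down. The other is on edge by the left wall, about 50 mm from the basket's centre by my estimate. The jar, the brush and the punnet between the levers look unmoved.
- **Not checked closely:** I saw the other hopper only in part in the last pictures, and its lever looked unmoved. I did not check its mushrooms, the second punnet or the stray mushroom again, but the arm never went near them.

None of the checks failed or disagreed.

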